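# Find the full parts tin by weight and pack it in the service tray

### The job

Three identical closed parts tins stand in the wire rack: two are nearly empty and one is full. Heft them in turn, from the robot's left to its right, lifting each a few centimetres straight up out of its place and setting it back, then take the heavy one out, stand it on the open counter to change your grip, and set it down upright in the empty middle bay of the black tray between the two tins already packed there. Do not drop or tip any tin, leave the two light tins standing in the rack, and leave the packed tins and the coffee things undisturbed.

Things in the scene. Friction and masses are not known exactly. Their poses are not given: they have to be found in the camera images.
- rack: Fixed wire rack, 350 mm long (y) by 84 deep (x). Origin at counter level under its centre; front (-x) faces the robot, +y to the robot's left. Floor 12 above the counter, front rail top 43, back wires top 113, end wires top 29; 72 clear from front to back, so a tin (66 that way) has 3 to spare and fingers cannot go behind it, only between the tins, which stand about 110 apart, 50 wide.
- place_left (a point): Left place of the rack (robot's left, rack y +110): the point on the rack floor under the middle of the left place. The tin there stands with its centre within 8 of it along the rack.
- place_middle (a point): Middle place of the rack: the point on the rack floor under the middle of the middle place. The tin there stands with its centre within 8 of it along the rack.
- place_right (a point): Right place of the rack (robot's right, rack y -110): the point on the rack floor under the middle of the right place. The tin there stands with its centre within 8 of it along the rack.
- tin_a_center (a point): One of three identical closed steel parts tins in the rack, lid firmly shut. Upright box 105 mm tall, 66 along its own x, 50 along its own y, sides straight from foot to lid; z up. This point is its centre, 52.5 above its foot. Two of the three are nearly empty (0.15 to 0.31 kg), one is full (0.54 to 0.69 kg); it cannot be seen which.
- tin_b_center (a point): One of three identical closed steel parts tins in the rack, lid firmly shut. Upright box 105 mm tall, 66 along its own x, 50 along its own y, sides straight from foot to lid; z up. This point is its centre, 52.5 above its foot. Two of the three are nearly empty (0.15 to 0.31 kg), one is full (0.54 to 0.69 kg); it cannot be seen which.
- tin_c_center (a point): One of three identical closed steel parts tins in the rack, lid firmly shut. Upright box 105 mm tall, 66 along its own x, 50 along its own y, sides straight from foot to lid; z up. This point is its centre, 52.5 above its foot. Two of the three are nearly empty (0.15 to 0.31 kg), one is full (0.54 to 0.69 kg); it cannot be seen which.
- bay (a point): Floor centre of the empty middle bay of the fixed black tray (206 mm long along y, 82 deep along x; z up). Bay 74 (x) by 56 (y), floor 8 above the counter, rims and partitions 14 above that floor. The tin goes in with its 66 side along x, either way round. Packed tins at y +-59 leave about 9 beside it, too little for fingers: hold it across its 66 mm, front and back.
- packed_1_center (a point): A full tin (0.6 kg), loose, already standing in an outer bay of the tray, same shape and axes as the tins in the rack: 66 (x) by 50 (y) by 105 tall. This point is its centre, 52.5 above its foot. Leave it where it is.
- packed_2_center (a point): A full tin (0.6 kg), loose, already standing in an outer bay of the tray, same shape and axes as the tins in the rack: 66 (x) by 50 (y) by 105 tall. This point is its centre, 52.5 above its foot. Leave it where it is.
- jug: Steel milk jug, about 92 across and 105 tall with a handle; origin under its centre. Bystander.
- tamper: Steel coffee tamper standing on its 58 base, 90 tall; origin under its centre. Bystander.
- portafilter: Portafilter with 70 basket and black handle along its -x, 240 long overall, 40 tall; origin under the basket's centre. Bystander.

How it is judged:
By the outcome, as a careful person would: the job done as asked, in the order asked, and still so for the second after the job is handed in, with the robot touching nothing.
It also fails if it takes over 72 s, if anything falls off the work surface, if the arm or the gripper's body presses on something with over 40 N, if the wrist force passes 120 N, or if a joint passes its speed limit or range.

### The arm

A 6-joint arm with a two-finger parallel gripper is mounted at the origin on the work surface. World frame = base frame: x ahead of the robot, y to its left, z up, the work surface at z = 0. Lengths are in m, angles in rad, forces in N, time in s.
With the tool pointing down it reaches from about 0.275 to 0.825 m from the base axis. Payload 4.9 kg.
Tool frame: the origin (TCP) lies at the very end of the fingers, on their centre line; the grasp point (between the pads) lies 19 mm behind it; z points along the fingers, y is the line along which they close (so a half turn about z gives the same grasp; the last joint's range is limited). The gripper opens to 85 mm and grips with 20 to 120 N. Pads are 22 mm wide; open, the fingers measure 114 mm over their backs; the gripper's body (76 mm by 85 mm) begins 54 mm behind the grasp point. The pads swing forward as they close: fully open they stand 13 mm farther back than shut.
Start: joints at [1.06, 0.326, -0.193, 1.052, 0, 1.437], TCP at [0.202, 0.511, 0.194] pointing down, gripper open.
Joint ranges: [-2.65, 2.65], [-0.97, 1.79], [-1.3, 1.35], [-1.93, 2.1], [-1.47, 1.37], [-3.14, 3.14]. Speed limits (rad/s): [2.57, 2.57, 3.14, 3.14, 3.14, 3.14].

### API

Orientations are given as a unit quaternion [w, x, y, z].
In Python, from station import robot gives the robot as it stands.
- The arm moves only by the shell command python3 -m jog 'ROWS' [OPENING] [FORCE]. ROWS is JSON, a list of rows, each a list of 2 entries, a list of its own where there are three numbers: the shift along the tool's x, y, z in mm, then the turn, a rotation vector about the tool's x, y, z in degrees. In form: [[[tx, ty, tz], [ax, ay, az]], ...]. A call has 1 to 12 rows; each row shifts and turns the commanded pose from where the row before left it, along the tool's axes as they then stand; what a row does not reach is not made up. A row lasts 1/10 s, in which the tool goes at most 50 mm and 8.59 degrees, less where a joint would pass 70% of its speed; a pose out of reach is approached as far as the arm can. A call with a gripper value outside its range is refused whole. OPENING is the closure in counts, from 0 (fully open) to 255 (shut), set as the call begins (- or left out, the last holds). The fingers move at their own pace and stop on an object; FORCE is the grip in N (left out, the last holds). Time passes only in rows, so rows that do not move let the fingers close. It gives the time, the measured TCP pose, the force, the opening and the grip force at its end, in the units of the state.
- robot.read_state(): the state, without advancing time (a new reading comes with each control period).
- robot.get_image(name): name is "scene" or "top" or "wrist"; returns a dict with "image" (480x640x3 uint8, red, green, blue), "camera_matrix" (3x3 intrinsics, pixels), "R" (3x3) and "t" (3): a world point X has camera coordinates R X + t; the wrist camera has in their place "mount" (4x4, takes a point from camera to tool coordinates, whose origin is the TCP and whose axes are the flange's). Camera axes: x right, y down, z forward; pixel columns grow to the right and rows downward; lengths in m; the calibration is good to about 2 mm. A picture is of the moment at which its call begins: read the wrist's pose just before it. There is no depth.
- robot.close_job(): hands the job in; it is judged then, once.
Trained networks look in the newest picture that a camera, given by its name, has taken for a name from the list of things; names that differ only in an ending like _2 or _b are one class to them, and where a whole thing is asked for, a point or a joint stands for the part that bears it (a point fixed in the world has none). Each returns a list of dicts, best first, with "score" (0 to 1); they miss things now and then, are a little off and sometimes report something else, mostly with a low value. They report only what shows in the picture. A call takes as long as a camera call.
- robot.trace(camera, name): "mask" (480x640 bool, what is visible of it) and "box" ([left, top, right, bottom] in pixels, round what is visible of it).
The state is a dict: "time": time; "qpos": joint angles; "qvel": joint speeds; "effort": joint torques, N m; "eef_pos": TCP position; "tcp_rot": TCP orientation; "ft_force": force on the tool from outside, world axes, zero at the start; "moment": the same for the moment, N m; "grip_width": finger opening in m; "grip_force": force on a finger pad.
Only numpy, scipy, OpenCV 4.12 (cv2) and the standard library are available. Lean on these libraries where they do the work, as an engineer would, in place of code of your own. Each camera call takes 0.05 s, during which the arm holds its last target. There are 200 camera calls.

## Working session

There is one attempt and no reset: what is moved stays moved. The work goes in short steps, Python scripts to look and compute and a shell command to move; the robot and the scene stay as the last step left them, time stands still between calls to the robot, and variables do not carry over. Pictures are saved under pics/ and viewed, at most 10 in all, crops included, and the job is handed in when it is done.

```bash
mkdir -p pics; ls; cat > h.py <<'E'
import numpy as np, cv2
from station import robot
def shot(n,f=None):
    d=robot.get_image(n)
    if f: cv2.imwrite('pics/'+f,d['image'][:,:,::-1])
    return d
def ray(d,uv,z):
    K=np.array(d['camera_matrix']);R=np.array(d['R']);t=np.array(d['t'])
    c=-R.T@t; v=R.T@np.linalg.inv(K)@np.array([uv[0],uv[1],1.])
    return c+v*(z-c[2])/v[2]
def proj(d,X):
    p=np.array(d['camera_matrix'])@(np.array(d['R'])@np.array(X)+np.array(d['t']));return p[:2]/p[2]
E
python3 - <<'E'
from h import *
s=robot.read_state();print(s)
for n in ['top','scene']:
    d=shot(n,n+'1.png');print(n,-np.array(d['R']).T@d['t'],np.array(d['R'])[2])
    for k in ['rack','tin_a_center','bay','packed_1_center','jug','tamper','portafilter']:
        try:
            for r in robot.trace(n,k)[:6]:print(k,round(r['score'],2),r['box'],[np.round(ray(d,c,0.05)[:2],3).tolist() for c in [np.argwhere(r['mask']).mean(0)[::-1]]])
        except Exception as e:print(k,e)
E
```

```text
pics
{'time': 0.0, 'qpos': array([ 1.05983481e+00,  3.26914773e-01, -1.93578805e-01,  1.05199249e+00,
        3.23698155e-06,  1.43659049e+00]), 'qvel': array([-0.0011461 ,  0.00062454, -0.0021295 , -0.0002019 ,  0.00102214,
        0.00102896]), 'effort': array([-1.21452118e-03, -4.43400836e+01,  2.62441742e+01,  1.56193046e-02,
       -1.32028822e-04, -9.07599201e-06]), 'eef_pos': array([0.20202587, 0.51086891, 0.19351966]), 'tcp_rot': array([-2.69374463e-04,  1.87265610e-01,  9.82308952e-01, -8.00779413e-04]), 'ft_force': array([-0.3085808 , -0.0837448 ,  0.45932774]), 'moment': array([0.00165863, 0.06822838, 0.03424551]), 'grip_force': 0.0, 'grip_width': 0.08541636276883692}
top [ 0.55053581 -0.02204524  1.2295547 ] [ 0.07307059  0.01123825 -0.99726345]
rack 0.76 [342.3, 283.9, 538.4, 346.8] [[0.515, -0.224]]
rack 0.68 [252.4, 179.8, 297.2, 244.6] [[0.694, 0.08]]
tin_a_center 0.57 [477.0, 303.3, 520.4, 342.6] [[0.498, -0.355]]
tin_a_center 0.29 [418.3, 293.6, 453.8, 334.0] [[0.51, -0.239]]
bay 0.66 [135.9, 269.5, 236.1, 328.8] [[0.537, 0.237]]
packed_1_center 0.88 [122.4, 271.0, 167.9, 312.3] [[0.546, 0.322]]
jug 0.76 [251.7, 180.3, 298.2, 244.7] [[0.693, 0.08]]
tamper 0.65 [332.1, 198.1, 363.0, 229.5] [[0.702, -0.067]]
portafilter 0.7 [269.1, 88.2, 314.5, 187.5] [[0.838, 0.051]]
portafilter 0.65 [418.0, 292.8, 452.3, 332.1] [[0.51, -0.239]]
portafilter 0.42 [344.1, 283.6, 542.4, 348.2] [[0.516, -0.222]]
scene [1.3706827  0.10745718 0.79230246] [-0.7072385  -0.10050724 -0.69979425]
rack 0.96 [161.2, 183.9, 308.8, 235.8] [[0.547, -0.22]]
tin_a_center 0.89 [176.4, 170.2, 211.3, 218.9] [[0.477, -0.363]]
bay 0.9 [385.4, 218.9, 477.4, 259.5] [[0.587, 0.251]]
packed_1_center 0.74 [446.4, 200.0, 480.6, 253.2] [[0.529, 0.322]]
jug 0.86 [337.9, 238.6, 373.1, 294.3] [[0.695, 0.08]]
tamper 0.63 [273.6, 251.5, 302.0, 291.3] [[0.726, -0.065]]
portafilter 0.76 [313.0, 292.0, 353.2, 382.3] [[0.864, 0.055]]
```

```bash
python3 -c "
import cv2
i=cv2.imread('pics/top1.png')
a=cv2.resize(i[255:365,330:560],(800,383),interpolation=cv2.INTER_CUBIC);b=cv2.resize(i[255:355,90:270],(360,200),interpolation=cv2.INTER_CUBIC)
import numpy as np
o=np.zeros((590,800,3),np.uint8);o[:383]=a;o[385:585,:360]=b;cv2.imwrite('pics/c1.png',o)"
```

```text
(no output)
```

View pics/c1.png

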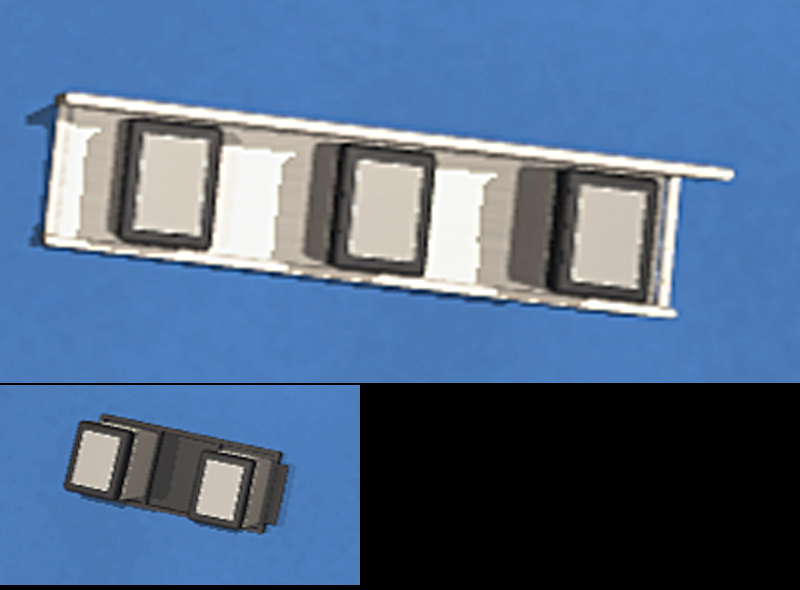

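View pics/top1.png

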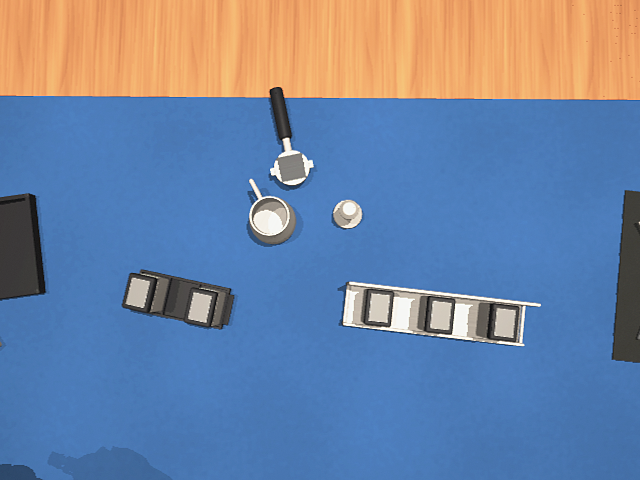

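The crops show the three lids at about (381,308), (441,315) and (505,321). The packed lids are at (140,293) and (201,307), and the middle bay is empty. Next I measure the lid panels.

```bash
cat >> h.py <<'E'
def panel(im,seed,zs,d,s=4,tol=25):
    x,y=map(int,seed);c=cv2.resize(im[y-24:y+24,x-24:x+24],None,fx=s,fy=s,interpolation=cv2.INTER_CUBIC).astype(int)
    ref=np.median(c[24*s-8:24*s+8,24*s-8:24*s+8].reshape(-1,3),0)
    m=(np.abs(c-ref).max(2)<tol).astype(np.uint8)
    m=cv2.morphologyEx(m,cv2.MORPH_OPEN,np.ones((5,5)))
    n,l=cv2.connectedComponents(m);q=(l==l[24*s,24*s]).astype(np.uint8)
    cs,_=cv2.findContours(q,0,2);r=cv2.boxPoints(cv2.minAreaRect(max(cs,key=len)))
    P=np.array([ray(d,((u+.5)/s-.5+x-24,(v+.5)/s-.5+y-24),zs) for u,v in r])
    e=P[1]-P[0];f=P[2]-P[1]
    if np.linalg.norm(e)<np.linalg.norm(f): e,f=f,e
    a=np.degrees(np.arctan2(e[1],e[0]));a=(a+90)%180-90
    return P.mean(0),a,np.linalg.norm(e),np.linalg.norm(f)
E
python3 - <<'E'
from h import *
d=shot('top')
R=[]
for s,z in [((381,308),.117),((441,315),.117),((505,321),.117),((140,293),.113),((201,307),.113)]:
    p,a,l,w=panel(d['image'],s,z,d);R.append(p);print(np.round(p,4),round(a,1),round(l,3),round(w,3))
v=R[0]-R[2];print('rack axis',np.degrees(np.arctan2(-v[0],v[1])),np.linalg.norm(v))
v=R[3]-R[4];print('tray axis',np.degrees(np.arctan2(-v[0],v[1])),np.linalg.norm(v),(R[3]+R[4])/2)
E
```

```text
[ 0.5239 -0.1244  0.117 ] -6.1 0.048 0.033
[ 0.5115 -0.2355  0.117 ] -6.4 0.049 0.033
[ 0.4996 -0.3507  0.117 ] -6.5 0.05 0.033
[0.5474 0.3159 0.113 ] -11.9 0.048 0.033
[0.5216 0.2018 0.113 ] -11.5 0.049 0.033
rack axis -6.14735302393031 0.22763276989569253
tray axis -12.736113702159887 0.11703591766527284 [0.53446172 0.25886936 0.113     ]
```

```bash
cat >> h.py <<'E'
from scipy.spatial.transform import Rotation as Ro
def go(x,y,z,yaw):
    s=robot.read_state();q=s['tcp_rot'];A=Ro.from_quat([q[1],q[2],q[3],q[0]])
    c,n=np.cos(np.radians(yaw)),np.sin(np.radians(yaw))
    T=Ro.from_matrix(np.array([[-c,-n,0],[-n,c,0],[0,0,-1.]]))
    D=np.array([x,y,z])-s['eef_pos']
    rv=(A.inv()*T).as_rotvec(degrees=True)
    print('t',round(s['time'],2),'now',np.round(s['eef_pos'],4),'rot first',np.round(rv,2),'then shift(new axes)',np.round(T.inv().apply(D)*1e3,1),'(old axes)',np.round(A.inv().apply(D)*1e3,1),'F',np.round(s['ft_force'],2),'w',round(s['grip_width'],4),round(s['grip_force'],1))
E
python3 -m jog '[[[0,0,0],[0,0,-7.7]],[[0,0,0],[0,0,-7.7]],[[-12,-18,0],[0,0,0]],[[-24,-37,0],[0,0,0]],[[-24,-37,0],[0,0,0]],[[-24,-37,0],[0,0,0]],[[-24,-37,0],[0,0,0]],[[-24,-37,0],[0,0,0]],[[-24,-37,0],[0,0,0]],[[-24,-37,0],[0,0,0]],[[-24,-37,0],[0,0,0]],[[-24,-37,0],[0,0,0]]]' 0 50
python3 -c "from h import *;go(.5239,-.1244,.194,-6.2)"
```

```text
time: 2.05
eef_pos: [0.3919, 0.1362, 0.1946]
tcp_rot: [0.0, 0.054, 0.999, 0.0]
ft_force: [0.7, 0.8, -0.7]
grip_width: 0.0854
grip_force: 0.0
t 2.05 now [0.3919 0.1362 0.1946] rot first [0.02 0.05 0.01] then shift(new axes) [-159.4 -244.9    0.6] (old axes) [-159.4 -244.9    0.7] F [ 0.73  0.83 -0.75] w 0.0854 0.0
```

```bash
python3 -m jog '[[[-24,-37,0],[0,0,0]],[[-24,-37,0],[0,0,0]],[[-24,-37,0],[0,0,0]],[[-24,-37,0],[0,0,0]],[[-24,-37,0],[0,0,0]],[[-20,-30,0],[0,0,0]],[[-12,-18,0],[0,0,0]],[[-5,-8,0],[0,0,0]],[[0,0,0],[0,0,0]],[[0,0,0],[0,0,0]]]'
python3 - <<'E'
from h import *
go(.5239,-.1244,.194,-6.2)
s=robot.read_state();q=s['tcp_rot'];A=Ro.from_quat([q[1],q[2],q[3],q[0]]).as_matrix();p=s['eef_pos']
d=shot('wrist','w1.png');M=np.array(d['mount']);print(M)
W=np.eye(4);W[:3,:3]=A;W[:3,3]=p;C=np.linalg.inv(W@M)
d['R']=C[:3,:3];d['t']=C[:3,3]
print(proj(d,[.5239,-.1244,.117]),proj(d,[.5115,-.2355,.117]))
i=d['image'].copy()
for x in [[.5239,-.1244,.117],[.5115,-.2355,.117]]:
    u=proj(d,x);cv2.circle(i,tuple(int(k) for k in u),4,(255,0,0),-1)
cv2.imwrite('pics/w1.png',i[:,:,::-1])
E
```

```text
time: 3.05
eef_pos: [0.5206, -0.1177, 0.1941]
tcp_rot: [-0.0, 0.054, 0.999, 0.0]
ft_force: [0.3, 0.1, 1.2]
grip_width: 0.0854
grip_force: 0.0
t 3.05 now [ 0.5206 -0.1177  0.1941] rot first [ 0.04 -0.05  0.04] then shift(new axes) [-4.  -6.3  0.1] (old axes) [-4.  -6.4  0.1] F [0.3  0.07 1.16] w 0.0854 0.0
[[-1.52666772e-03 -9.58098349e-01 -2.86435374e-01  7.22202290e-02]
 [ 9.99998206e-01 -1.78376030e-03  6.36628108e-04 -7.01220581e-05]
 [-1.12088439e-03 -2.86433888e-01  9.58099354e-01 -1.79613380e-01]
 [ 0.00000000e+00  0.00000000e+00  0.00000000e+00  1.00000000e+00]]
[319.4333004  236.32281031] [181.22937129 236.10254452]
```

View pics/w1.png

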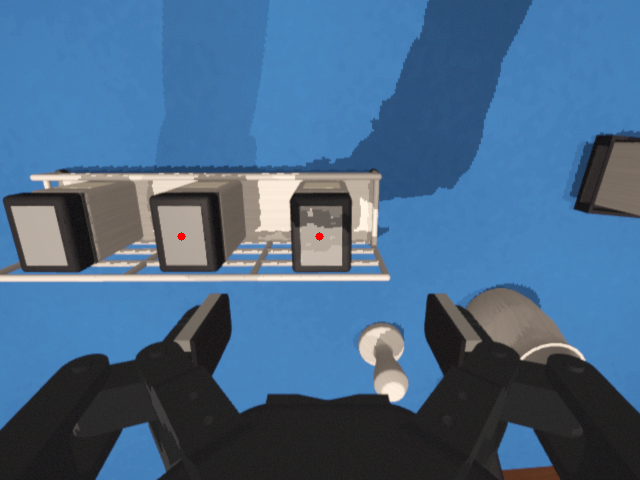

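The wrist view agrees with the top measurement: the left tin's lid panel is at about (321,236), against a predicted (319,236). Descending on the left tin.

```bash
python3 -m jog '[[[-4,-6,0],[0,0,0]],[[0,0,10],[0,0,0]],[[0,0,20],[0,0,0]],[[0,0,20],[0,0,0]],[[0,0,25],[0,0,0]],[[0,0,25],[0,0,0]],[[0,0,20],[0,0,0]],[[0,0,12],[0,0,0]],[[0,0,6],[0,0,0]],[[0,0,0],[0,0,0]],[[0,0,0],[0,0,0]]]'
python3 -c "from h import *;go(.5239,-.1244,.056,-6.2)"
python3 -m jog '[[[0,0,0],[0,0,0]],[[0,0,0],[0,0,0]],[[0,0,0],[0,0,0]],[[0,0,0],[0,0,0]],[[0,0,0],[0,0,0]],[[0,0,0],[0,0,0]]]' 255 50
python3 -c "from h import *;go(.5239,-.1244,.056,-6.2)"
```

```text
time: 4.2
eef_pos: [0.5253, -0.1252, 0.057]
tcp_rot: [0.001, 0.054, 0.999, -0.0]
ft_force: [-0.1, 0.4, -0.5]
grip_width: 0.085
grip_force: 0.0
t 4.2 now [ 0.5253 -0.1252  0.057 ] rot first [-0.02  0.07  0.02] then shift(new axes) [1.4 0.6 1. ] (old axes) [1.4 0.6 1. ] F [-0.13  0.35 -0.5 ] w 0.085 0.0
time: 4.8
eef_pos: [0.5253, -0.1248, 0.0572]
tcp_rot: [0.001, 0.054, 0.999, 0.0]
ft_force: [-0.7, 1.4, 5.0]
grip_width: 0.049
grip_force: 52.6
t 4.8 now [ 0.5253 -0.1248  0.0572] rot first [0.02 0.09 0.03] then shift(new axes) [1.4 0.3 1.2] (old axes) [1.4 0.3 1.2] F [-0.66  1.41  5.04] w 0.049 52.6
```

```bash
python3 -m jog '[[[0,0,-3],[0,0,0]],[[0,0,-7],[0,0,0]],[[0,0,-10],[0,0,0]],[[0,0,-10],[0,0,0]],[[0,0,-7],[0,0,0]],[[0,0,-3],[0,0,0]],[[0,0,0],[0,0,0]],[[0,0,0],[0,0,0]],[[0,0,0],[0,0,0]],[[0,0,0],[0,0,0]]]'
for i in 1 2 3 4; do python3 -m jog '[[[0,0,0],[0,0,0]]]' | grep ft_; done
python3 - <<'E'
from h import *
go(.5239,-.1244,.096,-6.2)
s=robot.read_state();print(s['moment'],s['effort'],s['qpos'])
E
```

```text
time: 5.8
eef_pos: [0.5243, -0.1249, 0.0958]
tcp_rot: [-0.0, 0.054, 0.999, 0.0]
ft_force: [-0.1, -1.3, -6.0]
grip_width: 0.0492
grip_force: 52.8
ft_force: [0.6, -0.0, -4.9]
ft_force: [-0.8, 0.8, -5.9]
ft_force: [-0.2, 0.2, -4.9]
ft_force: [-0.9, 0.3, -6.9]
t 6.2 now [ 0.5246 -0.125   0.0963] rot first [-0.   -0.    0.01] then shift(new axes) [0.8 0.6 0.3] (old axes) [0.8 0.6 0.3] F [-0.95  0.32 -6.86] w 0.0488 52.8
[-0.00857737 -0.02532119 -0.01854065] [-2.44843659e-04 -4.79583013e+01  2.52342725e+01  1.43238413e-02
 -2.15270547e-04 -4.42937164e-06] [-3.70843844e-01  3.93302401e-01 -3.63722501e-01  8.13823265e-01
 -2.23424845e-05 -2.62826365e-01]
```

Mean is about -5.7 N, so roughly 0.58 kg and apparently the heavy one. I set it back and heft the others as asked.

```bash
python3 -m jog '[[[0,0,4],[0,0,0]],[[0,0,8],[0,0,0]],[[0,0,10],[0,0,0]],[[0,0,8],[0,0,0]],[[0,0,5],[0,0,0]],[[0,0,3],[0,0,0]],[[0,0,2],[0,0,0]],[[0,0,0],[0,0,0]],[[0,0,0],[0,0,0]]]'
```

```text
time: 7.1
eef_pos: [0.5245, -0.1248, 0.0573]
tcp_rot: [0.0, 0.054, 0.999, 0.0]
ft_force: [-4.7, 1.9, 6.3]
grip_width: 0.0491
grip_force: 54.1
```

```bash
python3 -m jog '[[[0,0,0],[0,0,0]],[[0,0,0],[0,0,0]],[[0,0,0],[0,0,0]],[[0,0,0],[0,0,0]],[[0,0,-5],[0,0,0]],[[0,0,-15],[0,0,0]],[[0,0,-25],[0,0,0]],[[0,0,-25],[0,0,0]],[[0,0,-20],[0,0,0]],[[0,0,-8],[0,0,0]],[[0,0,0],[0,0,0]]]' 0
python3 - <<'E'
from h import *
go(.5115,-.2355,.057,-6.2)
d=shot('top')
try:
    p,a,l,w=panel(d['image'],(441,315),.117,d);print(np.round(p,4),a,l,w)
except Exception as e:print(e)
E
```

```text
time: 8.2
eef_pos: [0.5256, -0.1254, 0.1555]
tcp_rot: [0.001, 0.054, 0.999, -0.0]
ft_force: [0.2, -1.1, -0.5]
grip_width: 0.0855
grip_force: 0.0
t 8.2 now [ 0.5256 -0.1254  0.1555] rot first [-0.04  0.14  0.01] then shift(new axes) [   2.1 -111.    98.5] (old axes) [   2.3 -110.9   98.5] F [ 0.24 -1.13 -0.5 ] w 0.0855 0.0
[ 0.5126 -0.2355  0.117 ] -89.45581157926053 0.08627983959614839 0.0857985937620658
```

```bash
python3 -m jog '[[[0,-15,0],[0,0,0]],[[1,-35,0],[0,0,0]],[[0,-35,0],[0,0,0]],[[1,-19,0],[0,0,0]],[[0,-7,0],[0,0,0]],[[0,0,0],[0,0,0]],[[0,0,15],[0,0,0]],[[0,0,25],[0,0,0]],[[0,0,25],[0,0,0]],[[0,0,18],[0,0,0]],[[0,0,10],[0,0,0]],[[0,0,5],[0,0,0]]]'
python3 -c "from h import *;go(.5115,-.2355,.057,-6.2)"
python3 -m jog '[[[0,0,0],[0,0,0]],[[0,0,0],[0,0,0]],[[0,0,0],[0,0,0]],[[0,0,0],[0,0,0]],[[0,0,0],[0,0,0]],[[0,0,0],[0,0,0]],[[0,0,0],[0,0,0]]]' 255 50
python3 -m jog '[[[0,0,-3],[0,0,0]],[[0,0,-7],[0,0,0]],[[0,0,-10],[0,0,0]],[[0,0,-10],[0,0,0]],[[0,0,-7],[0,0,0]],[[0,0,-3],[0,0,0]],[[0,0,0],[0,0,0]],[[0,0,0],[0,0,0]],[[0,0,0],[0,0,0]],[[0,0,0],[0,0,0]]]'
for i in 1 2 3 4; do python3 -m jog '[[[0,0,0],[0,0,0]]]' | grep ft_; done
```

```text
time: 9.45
eef_pos: [0.5102, -0.2339, 0.0552]
tcp_rot: [-0.001, 0.053, 0.999, 0.001]
ft_force: [1.3, 0.6, 0.6]
grip_width: 0.0854
grip_force: 0.0
t 9.45 now [ 0.5102 -0.2339  0.0552] rot first [ 0.06 -0.09  0.07] then shift(new axes) [-1.5 -1.4 -1.8] (old axes) [-1.5 -1.4 -1.8] F [1.29 0.61 0.61] w 0.0854 0.0
time: 10.15
eef_pos: [0.5117, -0.2355, 0.0575]
tcp_rot: [0.001, 0.054, 0.999, -0.0]
ft_force: [0.1, 2.2, 5.4]
grip_width: 0.0491
grip_force: 53.1
time: 11.15
eef_pos: [0.5104, -0.2349, 0.0959]
tcp_rot: [-0.0, 0.054, 0.999, 0.0]
ft_force: [-0.1, -0.3, -3.4]
grip_width: 0.0493
grip_force: 52.2
ft_force: [0.1, -0.3, -3.0]
ft_force: [-0.1, 0.7, -3.7]
ft_force: [-1.4, 0.0, -3.0]
ft_force: [-0.9, -0.1, -3.2]
```

About 3.2 N, so this one is light. Setting it back and moving to the right tin.

```bash
python3 -m jog '[[[0,0,4],[0,0,0]],[[0,0,8],[0,0,0]],[[0,0,10],[0,0,0]],[[0,0,8],[0,0,0]],[[0,0,5],[0,0,0]],[[0,0,3],[0,0,0]],[[0,0,2],[0,0,0]],[[0,0,0],[0,0,0]],[[0,0,0],[0,0,0]]]'
python3 -m jog '[[[0,0,0],[0,0,0]],[[0,0,0],[0,0,0]],[[0,0,0],[0,0,0]],[[0,0,0],[0,0,0]],[[0,0,-5],[0,0,0]],[[0,0,-15],[0,0,0]],[[0,0,-25],[0,0,0]],[[0,0,-25],[0,0,0]],[[0,0,-20],[0,0,0]],[[0,0,-8],[0,0,0]],[[0,0,0],[0,0,0]]]' 0
python3 -c "from h import *;go(.4996,-.3507,.057,-6.2)"
```

```text
time: 12.45
eef_pos: [0.5104, -0.2348, 0.0576]
tcp_rot: [-0.0, 0.054, 0.999, 0.0]
ft_force: [-4.3, 3.8, 9.0]
grip_width: 0.0487
grip_force: 53.5
time: 13.55
eef_pos: [0.5115, -0.2357, 0.1555]
tcp_rot: [0.001, 0.054, 0.999, -0.001]
ft_force: [-0.4, 0.1, -0.4]
grip_width: 0.0856
grip_force: 0.0
t 13.55 now [ 0.5115 -0.2357  0.1555] rot first [-0.07  0.13  0.01] then shift(new axes) [  -0.6 -115.6   98.5] (old axes) [  -0.4 -115.5   98.6] F [-0.39  0.12 -0.4 ] w 0.0856 0.0
```

```bash
python3 -m jog '[[[0,-15,0],[0,0,0]],[[0,-36,0],[0,0,0]],[[0,-36,0],[0,0,0]],[[0,-20,0],[0,0,0]],[[0,-8,0],[0,0,0]],[[0,0,0],[0,0,0]],[[0,0,15],[0,0,0]],[[0,0,25],[0,0,0]],[[0,0,25],[0,0,0]],[[0,0,18],[0,0,0]],[[0,0,10],[0,0,0]],[[0,0,5],[0,0,0]]]'
python3 -c "from h import *;go(.4996,-.3507,.057,-6.2)"
python3 -m jog '[[[0,0,0],[0,0,0]],[[0,0,0],[0,0,0]],[[0,0,0],[0,0,0]],[[0,0,0],[0,0,0]],[[0,0,0],[0,0,0]],[[0,0,0],[0,0,0]],[[0,0,0],[0,0,0]]]' 255 50
python3 -m jog '[[[0,0,-3],[0,0,0]],[[0,0,-7],[0,0,0]],[[0,0,-10],[0,0,0]],[[0,0,-10],[0,0,0]],[[0,0,-7],[0,0,0]],[[0,0,-3],[0,0,0]],[[0,0,0],[0,0,0]],[[0,0,0],[0,0,0]],[[0,0,0],[0,0,0]],[[0,0,0],[0,0,0]]]'
for i in 1 2 3 4; do python3 -m jog '[[[0,0,0],[0,0,0]]]' | grep ft_; done
python3 -m jog '[[[0,0,4],[0,0,0]],[[0,0,8],[0,0,0]],[[0,0,10],[0,0,0]],[[0,0,8],[0,0,0]],[[0,0,5],[0,0,0]],[[0,0,3],[0,0,0]],[[0,0,2],[0,0,0]],[[0,0,0],[0,0,0]],[[0,0,0],[0,0,0]]]'
python3 -m jog '[[[0,0,0],[0,0,0]],[[0,0,0],[0,0,0]],[[0,0,0],[0,0,0]],[[0,0,0],[0,0,0]],[[0,0,-5],[0,0,0]],[[0,0,-15],[0,0,0]],[[0,0,-25],[0,0,0]],[[0,0,-25],[0,0,0]],[[0,0,-20],[0,0,0]],[[0,0,-8],[0,0,0]],[[0,0,0],[0,0,0]]]' 0
python3 -c "from h import *;go(.5239,-.1244,.057,-6.2)"
```

```text
time: 14.75
eef_pos: [0.498, -0.3479, 0.0553]
tcp_rot: [-0.001, 0.053, 0.999, 0.001]
ft_force: [-0.0, -0.1, -0.2]
grip_width: 0.0854
grip_force: 0.0
t 14.75 now [ 0.498  -0.3479  0.0553] rot first [ 0.08 -0.08  0.09] then shift(new axes) [-1.9 -2.6 -1.7] (old axes) [-1.9 -2.6 -1.7] F [-0.05 -0.11 -0.22] w 0.0854 0.0
time: 15.45
eef_pos: [0.4992, -0.35, 0.0576]
tcp_rot: [0.001, 0.054, 0.999, -0.001]
ft_force: [-0.1, 0.8, 5.9]
grip_width: 0.0494
grip_force: 53.6
time: 16.45
eef_pos: [0.498, -0.3492, 0.0958]
tcp_rot: [-0.0, 0.054, 0.999, 0.0]
ft_force: [-0.3, -0.2, -1.9]
grip_width: 0.0489
grip_force: 52.7
ft_force: [0.1, -0.0, -2.8]
ft_force: [-0.3, 0.3, -2.3]
ft_force: [-0.4, -0.3, -2.6]
ft_force: [-0.1, 0.3, -3.0]
time: 17.75
eef_pos: [0.4979, -0.349, 0.0577]
tcp_rot: [-0.0, 0.054, 0.999, 0.0]
ft_force: [-3.3, 3.7, 9.4]
grip_width: 0.0488
grip_force: 54.0
time: 18.85
eef_pos: [0.499, -0.3502, 0.1556]
tcp_rot: [0.001, 0.054, 0.999, -0.001]
ft_force: [-0.3, -0.1, -0.4]
grip_width: 0.0853
grip_force: 0.0
t 18.85 now [ 0.499  -0.3502  0.1556] rot first [-0.09  0.12  0.01] then shift(new axes) [ -0.4 227.1  98.6] (old axes) [-2.000e-01  2.273e+02  9.820e+01] F [-0.26 -0.06 -0.39] w 0.0853 0.0
```

The left tin is the heavy one (5.7 N, against 3.2 and 2.5 N). Going back to take it.

```bash
python3 -m jog '[[[0,15,0],[0,0,0]],[[0,35,0],[0,0,0]],[[0,42,0],[0,0,0]],[[0,42,0],[0,0,0]],[[0,42,0],[0,0,0]],[[0,31,0],[0,0,0]],[[0,15,0],[0,0,0]],[[0,5,0],[0,0,0]],[[0,0,0],[0,0,0]],[[0,0,0],[0,0,0]]]'
python3 -m jog '[[[0,0,15],[0,0,0]],[[0,0,25],[0,0,0]],[[0,0,25],[0,0,0]],[[0,0,18],[0,0,0]],[[0,0,10],[0,0,0]],[[0,0,5],[0,0,0]],[[0,0,0],[0,0,0]],[[0,0,0],[0,0,0]]]'
python3 -c "from h import *;go(.5239,-.1244,.057,-6.2)"
python3 -m jog '[[[0,0,0],[0,0,0]],[[0,0,0],[0,0,0]],[[0,0,0],[0,0,0]],[[0,0,0],[0,0,0]],[[0,0,0],[0,0,0]],[[0,0,0],[0,0,0]],[[0,0,0],[0,0,0]]]' 255 60
python3 -m jog '[[[0,0,-3],[0,0,0]],[[0,0,-8],[0,0,0]],[[0,0,-15],[0,0,0]],[[0,0,-22],[0,0,0]],[[0,0,-24],[0,0,0]],[[0,0,-24],[0,0,0]],[[0,0,-16],[0,0,0]],[[0,0,-8],[0,0,0]],[[0,0,0],[0,0,0]],[[0,0,0],[0,0,0]]]'
python3 -c "from h import *;go(.43,.05,.16,-6.2)"
```

```text
time: 19.85
eef_pos: [0.5227, -0.1247, 0.154]
tcp_rot: [-0.0, 0.055, 0.999, -0.0]
ft_force: [0.3, 0.1, 0.6]
grip_width: 0.0856
grip_force: 0.0
time: 20.65
eef_pos: [0.5234, -0.1244, 0.057]
tcp_rot: [0.001, 0.054, 0.999, -0.0]
ft_force: [0.1, -0.4, 0.0]
grip_width: 0.0856
grip_force: 0.0
t 20.65 now [ 0.5234 -0.1244  0.057 ] rot first [-0.02  0.07 -0.02] then shift(new axes) [-0.5  0.   0. ] (old axes) [-0.5  0.   0. ] F [ 0.06 -0.42  0.03] w 0.0856 0.0
time: 21.35
eef_pos: [0.5235, -0.1237, 0.0572]
tcp_rot: [0.001, 0.054, 0.999, -0.0]
ft_force: [-0.7, 1.6, 5.1]
grip_width: 0.0489
grip_force: 63.9
time: 22.35
eef_pos: [0.522, -0.1235, 0.1754]
tcp_rot: [-0.001, 0.054, 0.999, 0.0]
ft_force: [-0.3, -0.1, -6.5]
grip_width: 0.0485
grip_force: 63.4
t 22.35 now [ 0.522  -0.1235  0.1754] rot first [ 0.02 -0.1   0.01] then shift(new axes) [110.2 162.6  15.4] (old axes) [110.1 162.6  15.6] F [-0.28 -0.11 -6.48] w 0.0485 63.4
```

```bash
python3 -m jog '[[[5,8,0],[0,0,0]],[[14,20,0],[0,0,0]],[[18,27,0],[0,0,0]],[[18,27,0],[0,0,0]],[[18,27,0],[0,0,0]],[[18,27,0],[0,0,0]],[[13,18,0],[0,0,0]],[[6,9,0],[0,0,0]],[[0,0,5],[0,0,0]],[[0,0,15],[0,0,0]],[[0,0,25],[0,0,0]],[[0,0,25],[0,0,0]]]'
python3 -m jog '[[[0,0,25],[0,0,0]],[[0,0,15],[0,0,0]],[[0,0,8],[0,0,0]],[[0,0,4],[0,0,0]],[[0,0,0],[0,0,0]],[[0,0,0],[0,0,0]]]'
python3 -c "from h import *;go(.43,.05,.045,-6.2)"
```

```text
time: 23.55
eef_pos: [0.4319, 0.0493, 0.1054]
tcp_rot: [0.001, 0.054, 0.999, -0.0]
ft_force: [-0.6, -0.4, -6.6]
grip_width: 0.0487
grip_force: 63.8
time: 24.15
eef_pos: [0.4318, 0.0499, 0.0549]
tcp_rot: [0.001, 0.054, 0.999, -0.0]
ft_force: [-0.0, -0.2, -5.9]
grip_width: 0.0489
grip_force: 63.5
t 24.15 now [0.4318 0.0499 0.0549] rot first [-0.    0.08 -0.  ] then shift(new axes) [ 1.8 -0.1  9.9] (old axes) [ 1.8 -0.1  9.9] F [-0.02 -0.18 -5.85] w 0.0489 63.5
```

```bash
python3 -m jog '[[[0,0,4],[0,0,0]],[[0,0,3],[0,0,0]],[[0,0,2],[0,0,0]],[[0,0,1.5],[0,0,0]],[[0,0,0],[0,0,0]],[[0,0,0],[0,0,0]]]'
python3 -m jog '[[[0,0,0],[0,0,0]],[[0,0,0],[0,0,0]],[[0,0,0],[0,0,0]],[[0,0,0],[0,0,0]],[[0,0,-5],[0,0,0]],[[0,0,-15],[0,0,0]],[[0,0,-25],[0,0,0]],[[0,0,-25],[0,0,0]],[[0,0,-25],[0,0,0]],[[0,0,-10],[0,0,0]],[[0,0,0],[0,0,0]]]' 0
python3 - <<'E'
from h import *
go(.43,.05,.045,-6.2)
d=shot('wrist');s=robot.read_state();q=s['tcp_rot']
W=np.eye(4);W[:3,:3]=Ro.from_quat([q[1],q[2],q[3],q[0]]).as_matrix();W[:3,3]=s['eef_pos']
C=np.linalg.inv(W@np.array(d['mount']));d['R']=C[:3,:3];d['t']=C[:3,3]
u=proj(d,[s['eef_pos'][0],s['eef_pos'][1],.105]);print(u)
i=d['image'].copy();cv2.circle(i,tuple(int(k) for k in u),3,(255,0,0),-1);cv2.imwrite('pics/w2.png',i[:,:,::-1])
for r in robot.trace('wrist','tin_a_center'):
    print(r['score'],r['box'])
t=shot('top','top2.png');print('top',proj(t,[s['eef_pos'][0],s['eef_pos'][1],.105]))
E
```

```text
time: 24.75
eef_pos: [0.4311, 0.0502, 0.0452]
tcp_rot: [0.0, 0.054, 0.999, -0.0]
ft_force: [-5.1, 0.8, 12.0]
grip_width: 0.0488
grip_force: 65.7
time: 25.85
eef_pos: [0.4322, 0.05, 0.15]
tcp_rot: [0.002, 0.054, 0.999, -0.0]
ft_force: [-0.5, 0.7, -0.6]
grip_width: 0.0852
grip_force: 0.0
t 25.85 now [0.4322 0.05   0.15  ] rot first [0.01 0.17 0.02] then shift(new axes) [  2.2  -0.3 105. ] (old axes) [  2.5  -0.3 105. ] F [-0.49  0.72 -0.59] w 0.0852 0.0
[327.36416535 244.13824044]
top [282.2742477  357.53613018]
```

View pics/w2.png

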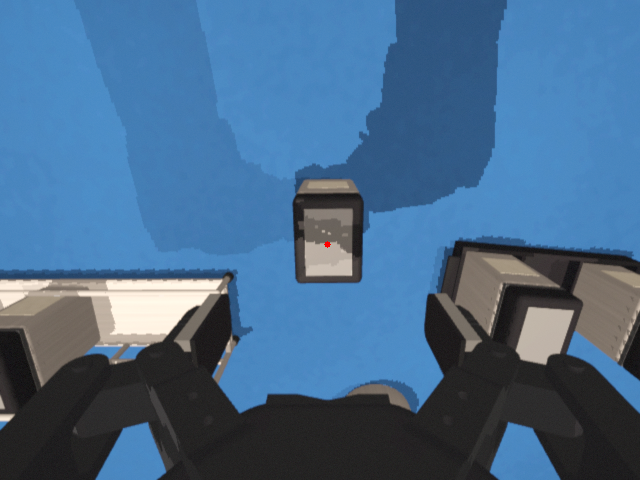

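The tin stands upright with its lid panel centred at about (328,242), within 1–2 mm of the TCP projection at (327,244). Now I turn the gripper 90° and regrip.

```bash
python3 -m jog '[[[0,0,0],[0,0,-7]],[[0,0,0],[0,0,-8.3]],[[0,0,0],[0,0,-8.3]],[[0,0,0],[0,0,-8.3]],[[0,0,0],[0,0,-8.3]],[[0,0,0],[0,0,-8.3]],[[0,0,0],[0,0,-8.3]],[[0,0,0],[0,0,-8.3]],[[0,0,0],[0,0,-8.3]],[[0,0,0],[0,0,-8.3]],[[0,0,0],[0,0,-8.3]],[[0,0,0],[0,0,0]]]'
python3 -c "from h import *;go(.4307,.0505,.043,83.8)"
```

```text
time: 27.2
eef_pos: [0.4299, 0.0502, 0.1475]
tcp_rot: [-0.001, -0.668, 0.744, 0.001]
ft_force: [0.0, -0.3, -0.4]
grip_width: 0.0853
grip_force: 0.0
t 27.2 now [0.4299 0.0502 0.1475] rot first [ 0.15 -0.01 -0.01] then shift(new axes) [ -0.4  -0.7 104.5] (old axes) [ -0.4  -1.  104.5] F [ 0.04 -0.33 -0.41] w 0.0853 0.0
```

```bash
python3 -m jog '[[[-0.5,-1,10],[0,0,0]],[[0,0,20],[0,0,0]],[[0,0,24],[0,0,0]],[[0,0,22],[0,0,0]],[[0,0,16],[0,0,0]],[[0,0,8],[0,0,0]],[[0,0,4],[0,0,0]],[[0,0,0],[0,0,0]]]'
python3 -m jog '[[[0,0,0],[0,0,0]],[[0,0,0],[0,0,0]],[[0,0,0],[0,0,0]],[[0,0,0],[0,0,0]],[[0,0,0],[0,0,0]],[[0,0,0],[0,0,0]]]' 255 60
python3 -c "from h import *;go(.5345,.2589,.19,77.7)"
```

```text
time: 28.0
eef_pos: [0.4317, 0.0505, 0.0444]
tcp_rot: [-0.0, -0.668, 0.745, 0.0]
ft_force: [0.5, -0.3, -0.2]
grip_width: 0.0853
grip_force: 0.0
time: 28.6
eef_pos: [0.4322, 0.0505, 0.0457]
tcp_rot: [0.0, -0.668, 0.744, -0.0]
ft_force: [-2.9, 0.2, 5.3]
grip_width: 0.0651
grip_force: 66.2
t 28.6 now [0.4322 0.0505 0.0457] rot first [-0.05  0.01  6.11] then shift(new axes) [-225.4  -55.6 -144.3] (old axes) [-218.2  -79.4 -144.2] F [-2.9   0.15  5.32] w 0.0651 66.2
```

```bash
python3 -m jog '[[[0,0,-4],[0,0,0]],[[0,0,-10],[0,0,0]],[[0,0,-18],[0,0,0]],[[0,0,-25],[0,0,0]],[[0,0,-25],[0,0,0]],[[0,0,-25],[0,0,0]],[[0,0,-20],[0,0,0]],[[0,0,-12],[0,0,0]],[[0,0,-5],[0,0,1]],[[0,0,0],[0,0,2]],[[0,0,0],[0,0,2.1]],[[0,0,0],[0,0,1]]]'
python3 -m jog '[[[-7,-2,0],[0,0,0]],[[-15,-4,0],[0,0,0]],[[-25,-6,0],[0,0,0]],[[-29,-7,0],[0,0,0]],[[-29,-7,0],[0,0,0]],[[-29,-7,0],[0,0,0]],[[-29,-7,0],[0,0,0]],[[-27,-7,0],[0,0,0]],[[-20,-5,0],[0,0,0]],[[-11,-3,0],[0,0,0]],[[-4,-1,0],[0,0,0]],[[0,0,0],[0,0,0]]]'
python3 -m jog '[[[0,0,0],[0,0,0]],[[0,0,0],[0,0,0]],[[0,0,0],[0,0,0]]]'
python3 - <<'E'
from h import *
go(.5345,.2589,.19,77.7)
s=robot.read_state();p=s['eef_pos'];zt=p[2]-.0455+.105
d=shot('top','top3.png')
u=proj(d,[p[0],p[1],zt]);print('lid expected px',u,'z',zt)
t=shot('wrist','w3.png')
E
python3 -c "
import cv2,numpy as np
a=cv2.imread('pics/top3.png')[220:360,80:270];b=cv2.imread('pics/w3.png')
o=np.zeros((295,800,3),np.uint8);o[:295,:400]=cv2.resize(a,(400,295),interpolation=cv2.INTER_CUBIC);o[:295,400:793]=cv2.resize(b,(393,295),interpolation=cv2.INTER_AREA);cv2.imwrite('pics/c3.png',o)"
```

```text
time: 29.8
eef_pos: [0.4313, 0.0505, 0.1884]
tcp_rot: [-0.0, -0.627, 0.779, 0.0]
ft_force: [-0.0, 0.7, -6.4]
grip_width: 0.0646
grip_force: 68.6
time: 31.0
eef_pos: [0.5343, 0.2584, 0.1883]
tcp_rot: [-0.001, -0.628, 0.779, 0.0]
ft_force: [-0.8, -0.7, -5.7]
grip_width: 0.0647
grip_force: 68.5
time: 31.3
eef_pos: [0.5345, 0.2577, 0.189]
tcp_rot: [0.0, -0.627, 0.779, -0.0]
ft_force: [0.2, 0.5, -6.1]
grip_width: 0.0645
grip_force: 68.5
t 31.3 now [0.5345 0.2577 0.189 ] rot first [-0.01 -0.   -0.04] then shift(new axes) [-1.1  0.2 -1. ] (old axes) [-1.1  0.2 -1. ] F [ 0.23  0.5  -6.07] w 0.0645 68.5
lid expected px [147.81070923 300.60637251] z 0.24852296317235473
```

View pics/c3.png

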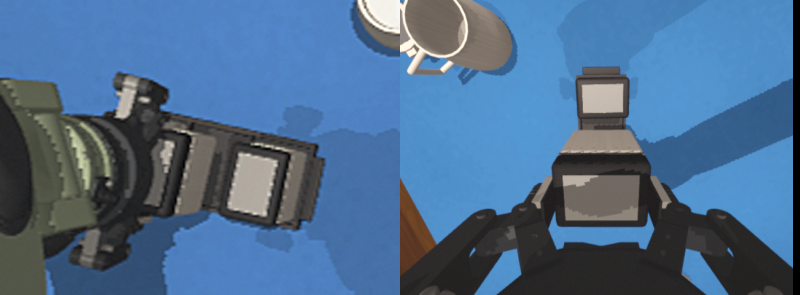

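The tin is held upright above the bay. In the wrist view its lid panel is at about (331,322) and the packed tin's panel at (332,160). I check the offset in the hand from these.

```bash
python3 - <<'E'
from h import *
i=cv2.imread('pics/w3.png');g=cv2.cvtColor(i,cv2.COLOR_BGR2GRAY)
s=robot.read_state();q=s['tcp_rot'];p=s['eef_pos']
d=shot('wrist');W=np.eye(4);W[:3,:3]=Ro.from_quat([q[1],q[2],q[3],q[0]]).as_matrix();W[:3,3]=p
C=np.linalg.inv(W@np.array(d['mount']));d['R']=C[:3,:3];d['t']=C[:3,3]
for (x0,y0,x1,y1),z in [((255,275,410,372),.2485),((288,125,376,195),.113)]:
    m=(g[y0:y1,x0:x1]>70).astype(np.uint8);m=cv2.morphologyEx(m,cv2.MORPH_OPEN,np.ones((3,3)))
    n,l,st,ce=cv2.connectedComponentsWithStats(m,connectivity=4)
    k=l[(y1-y0)//2,(x1-x0)//2];cs,_=cv2.findContours((l==k).astype(np.uint8),0,2)
    r=cv2.minAreaRect(cs[0]);P=np.array([ray(d,(u+x0,v+y0),z) for u,v in cv2.boxPoints(r)])
    e=[P[1]-P[0],P[2]-P[1]];e.sort(key=np.linalg.norm)
    print(st[k],r,np.round(P.mean(0),4),[round(np.linalg.norm(v),4) for v in e],np.degrees(np.arctan2(e[1][1],e[1][0])))
print(p)
E
```

```text
[   9    9  126   75 9040] ((71.5, 46.0), (74.0, 125.0), 90.0) [0.5357 0.2575 0.2485] [np.float64(0.0344), np.float64(0.0495)] 167.5833819313077
[   1    4   81   60 4254] ((41.33082962036133, 33.48830032348633), (58.0787467956543, 80.13289642333984), 89.19306945800781) [0.5217 0.2021 0.113 ] [np.float64(0.0427), np.float64(0.0589)] 168.35242013632515
[0.53459397 0.25795999 0.18902258]
```

```bash
python3 -m jog '[[[-1.2,0.7,4],[0,0,0]],[[0,0,10],[0,0,0]],[[0,0,16],[0,0,0]],[[0,0,20],[0,0,0]],[[0,0,20],[0,0,0]],[[0,0,16],[0,0,0]],[[0,0,10],[0,0,0]],[[0,0,6],[0,0,0]],[[0,0,3],[0,0,0]],[[0,0,0],[0,0,0]],[[0,0,0],[0,0,0]]]'
python3 - <<'E'
from h import *
go(.5345,.2589,.0535,77.7)
t=shot('wrist');s=shot('scene')
a=s['image'][180:280,370:500];o=np.zeros((400,800,3),np.uint8)
o[:400,:400]=cv2.resize(a,(400,308),interpolation=cv2.INTER_CUBIC)[:400].copy() if False else cv2.copyMakeBorder(cv2.resize(a,(400,308),interpolation=cv2.INTER_CUBIC),0,92,0,0,cv2.BORDER_CONSTANT)
o[:400,400:]=cv2.resize(t['image'][80:400,170:490],(400,400),interpolation=cv2.INTER_CUBIC)
cv2.imwrite('pics/c4.png',o[:,:,::-1])
E
```

```text
time: 32.55
eef_pos: [0.5348, 0.2599, 0.0845]
tcp_rot: [0.001, -0.627, 0.779, -0.0]
ft_force: [0.2, 0.4, -5.4]
grip_width: 0.0644
grip_force: 68.5
t 32.55 now [0.5348 0.2599 0.0845] rot first [-0.06  0.04  0.01] then shift(new axes) [ 1.1  0.  31. ] (old axes) [ 1.1  0.1 31. ] F [ 0.24  0.42 -5.38] w 0.0644 68.5
```

View pics/c4.png

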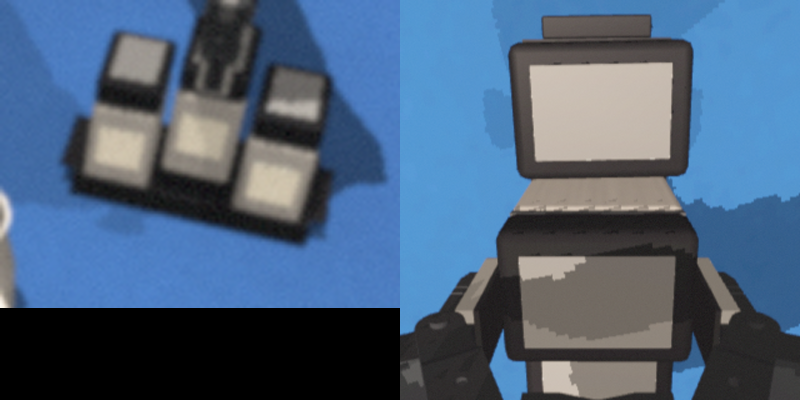

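The held tin sits centred between the packed tins, aligned and still above the rims. Lowering slowly.

```bash
python3 -m jog '[[[0.8,0,3],[0,0,0]],[[0,0,4],[0,0,0]],[[0,0,4],[0,0,0]],[[0,0,3],[0,0,0]],[[0,0,2],[0,0,0]],[[0,0,2],[0,0,0]],[[0,0,0],[0,0,0]]]'
python3 -m jog '[[[0,0,2],[0,0,0]],[[0,0,2],[0,0,0]],[[0,0,2],[0,0,0]],[[0,0,0],[0,0,0]]]'
python3 -c "from h import *;go(.5345,.2589,.0535,77.7)"
```

```text
time: 33.35
eef_pos: [0.5338, 0.2589, 0.0654]
tcp_rot: [-0.0, -0.627, 0.779, 0.0]
ft_force: [-1.0, -0.1, -5.4]
grip_width: 0.0646
grip_force: 68.5
time: 33.75
eef_pos: [0.5337, 0.2589, 0.0594]
tcp_rot: [-0.0, -0.627, 0.779, 0.0]
ft_force: [0.9, -0.1, -5.4]
grip_width: 0.0647
grip_force: 68.5
t 33.75 now [0.5337 0.2589 0.0594] rot first [ 0.03 -0.02  0.01] then shift(new axes) [-0.2 -0.7  5.9] (old axes) [-0.2 -0.7  5.9] F [ 0.89 -0.1  -5.35] w 0.0647 68.5
```

The foot is 8 mm below the rim with no contact. Continuing to the floor.

```bash
python3 -m jog '[[[0,0,2],[0,0,0]],[[0,0,2],[0,0,0]],[[0,0,1],[0,0,0]],[[0,0,1],[0,0,0]],[[0,0,0],[0,0,0]],[[0,0,0],[0,0,0]]]'
```

```text
time: 34.35
eef_pos: [0.534, 0.259, 0.0539]
tcp_rot: [0.0, -0.627, 0.779, 0.0]
ft_force: [-0.3, 0.8, -4.2]
grip_width: 0.0647
grip_force: 68.7
```

```bash
python3 -m jog '[[[0,0,0.7],[0,0,0]],[[0,0,0.5],[0,0,0]],[[0,0,0],[0,0,0]],[[0,0,0],[0,0,0]]]'
```

```text
time: 34.75
eef_pos: [0.534, 0.2591, 0.0538]
tcp_rot: [0.0, -0.627, 0.779, -0.0]
ft_force: [-5.0, -1.2, 6.0]
grip_width: 0.0645
grip_force: 70.0
```

On the floor. Releasing and backing straight up.

```bash
python3 -m jog '[[[0,0,0],[0,0,0]],[[0,0,0],[0,0,0]],[[0,0,0],[0,0,0]],[[0,0,0],[0,0,0]],[[0,0,-4],[0,0,0]],[[0,0,-12],[0,0,0]],[[0,0,-20],[0,0,0]],[[0,0,-25],[0,0,0]],[[0,0,-25],[0,0,0]],[[0,0,-25],[0,0,0]],[[0,0,-15],[0,0,0]],[[0,0,-5],[0,0,0]]]' 0
python3 -m jog '[[[0,20,0],[0,0,0]],[[0,40,0],[0,0,0]],[[0,45,0],[0,0,0]],[[0,45,0],[0,0,0]],[[0,30,0],[0,0,0]],[[0,10,0],[0,0,0]],[[0,0,0],[0,0,0]],[[0,0,0],[0,0,0]]]'
python3 - <<'E'
from h import *
t=shot('top');s=shot('scene')
a=t['image'][170:360,90:560];b=s['image'][150:300,150:500]
o=np.zeros((590,720,3),np.uint8);o[:288,:712]=cv2.resize(a,(712,288),interpolation=cv2.INTER_CUBIC);o[290:590,:700]=cv2.resize(b,(700,300),interpolation=cv2.INTER_CUBIC)
cv2.imwrite('pics/c5.png',o[:,:,::-1]);go(.5,.2,.2,77.7)
E
```

```text
time: 35.95
eef_pos: [0.5354, 0.2595, 0.1867]
tcp_rot: [0.002, -0.627, 0.779, -0.001]
ft_force: [0.1, -1.3, -0.3]
grip_width: 0.0852
grip_force: 0.0
time: 36.75
eef_pos: [0.3497, 0.2996, 0.1838]
tcp_rot: [0.001, -0.627, 0.779, -0.0]
ft_force: [0.2, -0.1, 0.1]
grip_width: 0.0854
grip_force: 0.0
t 36.85 now [0.3499 0.2993 0.1836] rot first [-0.04  0.01 -0.06] then shift(new axes) [  65.1 -167.8  -16.4] (old axes) [  64.9 -167.9  -16.3] F [-0.32 -0.38  0.77] w 0.0854 0.0
```

View pics/c5.png

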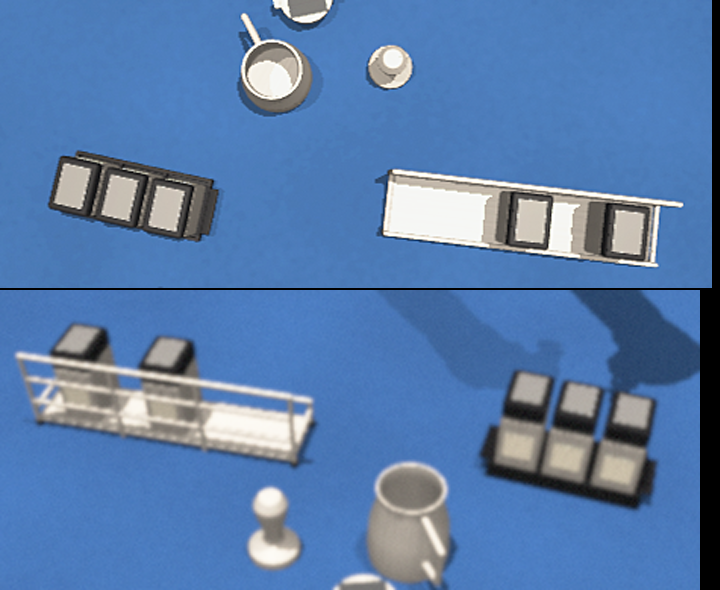

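The picture shows three upright tins in the tray, the new one in the middle at about (121,197) in the crop. The two light tins are still in the rack, and the coffee things are where they were.

```bash
python3 -c "from h import *;print(robot.close_job())"
```

```text
the job is handed in; nothing more can be done
None
```

The heavy tin, which was on the left of the rack, now stands upright in the tray's middle bay; both light tins are back in the rack, nothing else was disturbed, and I handed the job in at about 37 s.

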